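# Gauge the right spacer in the sprung tweezers

### The job

Of the three brass spacers on the mat, take the middle-sized one, whose bore fits the pin, and seat it upright and fully down on the locating pin between the open tips of the sprung gauging tweezers. Let it go, then squeeze the tweezers by their two black finger grips until the red pointer stands in the middle of the green band (a tip gap of 37 mm, so that the orange jaws stand clear of the spacer and never pinch it), and finish while still holding the tweezers steadily at that gap. Leave the other spacers, the bottle and the screwdriver where they are.

Things in the scene. Friction and masses are not known exactly. Their poses are not given: they have to be found in the camera images.
- spacer_small_centre (a point): Centre (half-way up) of the small brass spacer: an upright tube 22 mm in outer diameter, 10.5 mm bore, 44 mm tall. Its bore is too small for the pin. The three spacers stand on a black mat 3 mm thick, about 85 mm apart, in any order.
- spacer_middle_centre (a point): Centre (half-way up) of the middle-sized brass spacer, the one to use: an upright tube 28 mm in outer diameter, 16.5 mm bore, 44 mm tall, about 140 g; z along its axis.
- spacer_large_centre (a point): Centre (half-way up) of the large brass spacer: an upright tube 34 mm in outer diameter, 22.5 mm bore, 44 mm tall. It would be loose on the pin.
- seat (a point): Foot of the locating pin, on the top face of the tweezers' blue base plate (12 mm thick, fixed to the bench, 250 x 130 mm). The steel pin is 14 mm in diameter and 22 mm tall, its last 7 mm tapering to 6 mm. x points from the tweezers' spring block towards their tips, y across the tips (to the left blade), z up. The blades reach 12 mm above the plate, the scale near the tips 19 mm; the seated spacer's centre is 22 mm above this point.
- tip_left (a point): Middle of the inner face of the left blade's orange jaw, 7 mm above the plate, beside the pin. The distance between tip_left and tip_right is the tip gap: 60 mm when the tweezers are free, 37 mm in the middle of the green band (the band spans 34.5 to 39.5 mm). The jaws touch a 28 mm spacer at a gap of 28 mm.
- tip_right (a point): The same point on the right blade's orange jaw.
- grip_left (a point): Middle of the left blade's finger grip: an upright black rubber post 12 mm in diameter with an orange ring near its top, 70 mm behind the pin, from 2 to 42 mm above the plate; this point is 28 mm above the plate. The two grips measure about 60 mm over their outer sides when free and about 46 mm in the middle of the band; each mm of squeezing there closes the tip gap by 1.7 mm. Squeezing takes about 3 N at first and 10 N at the band; the blades spring open when let go.
- grip_right (a point): The same point on the right blade's finger grip.
- blade_left (a joint): Angle of the left blade about its hinge in the spring block, 170 mm behind the pin: 0 free (open), growing to 0.13 rad as it is squeezed inward. In the middle of the band the two angles add up to about 0.135 rad.
- blade_right (a joint): The same for the right blade.
- oil_bottle_mid (a point): Centre of an orange oil bottle, 54 mm in diameter and 100 mm tall, on the bench to the right of the mat; leave it alone.
- screwdriver_grip (a point): Handle of a red screwdriver lying on the bench to the left; leave it alone.
There are look-alikes about, which are no part of the job. What is shaped like the part that bears spacer_middle_centre but pink or turquoise is not meant.

How it is judged (in metres and radians):
On the way, in this order (a step that is already met when the one before it is completed fails the run):
1. the middle-sized spacer stands fully down on the pin, let go, with the tweezers open (horizontal distance between spacer_middle_centre and seat below 0.005 m and z of spacer_middle_centre in the frame of seat between 0.019 and 0.025 m and angle between spacer_middle_centre's own z axis and vertical below 0.12 rad and contact force between the fingers and spacer_middle below 0.2 N and distance between tip_left and tip_right above 0.05 m), for 0.2 s.
2. the fingers squeeze both blades and hold the tip gap in the green band (distance between tip_left and tip_right between 0.0345 and 0.0395 m and contact force between the fingers and blade_left above 1 N and contact force between the fingers and blade_right above 1 N and horizontal distance between spacer_middle_centre and seat below 0.005 m and z of spacer_middle_centre in the frame of seat between 0.019 and 0.025 m and angle between spacer_middle_centre's own z axis and vertical below 0.12 rad and contact force between the fingers and spacer_middle below 0.2 N), for 1 s.
At the end, for the whole second after the job is handed in: The middle-sized spacer stands on the pin (within 5 mm of its axis, within 3 mm of fully down, upright within 0.12 rad), untouched by the fingers; the fingers press on both blades with more than 1 N and hold the tip gap between 34.5 and 39.5 mm, the blades slower than 0.05 rad/s (all of step 2 and velocity of joint blade_left between -0.05 and 0.05 rad/s and velocity of joint blade_right between -0.05 and 0.05 rad/s); the arm keeps its last pose, push and grip.
It fails at once if the jaws pinch the spacer (over 6 N) (contact force between any of blade_left, blade_right and spacer_middle above 6 N).
It fails at once if another spacer, the bottle or the screwdriver is moved by more than 25 mm (distance of any of spacer_small_centre, spacer_large_centre, oil_bottle_mid, screwdriver_grip from where it was at the start of the episode above 0.025 m).
It also fails if it takes over 48 s, if anything falls off the work surface, if the arm or the gripper's body presses on something with over 40 N, if the wrist force passes 120 N, or if a joint passes its speed limit or range.

### The arm

A 7-joint arm with a two-finger parallel gripper is mounted at the origin on the work surface. World frame = base frame: x ahead of the robot, y to its left, z up, the work surface at z = 0. Lengths are in m, angles in degrees, forces in N, time in s.
With the tool pointing down it reaches from about 0.4 to 0.925 m from the base axis. Payload 4.1 kg.
Tool frame: the origin (TCP) lies between the finger pads; the fingertips stand 25 mm ahead of it and the grasp point (between the pads) lies 6 mm ahead of it; z points along the fingers, x is the direction in which the jaws open and shut, and the axes are right-handed (so a half turn about z gives the same grasp; the last joint's range is limited). The gripper opens to 85 mm and grips with 20 to 120 N. Pads are 22 mm wide; open, the fingers measure 114 mm over their backs; the gripper's body (76 mm by 85 mm) begins 54 mm behind the grasp point. The pads swing forward as they close: fully open they stand 13 mm farther back than shut.
Start: joints at [-68.755, 22.827, 2.584, 88.041, -1.071, 69.15, -2.905], TCP at [0.294, 0.58, 0.256] pointing down, gripper open.
Joint ranges: [-161.44, 161.44], [-28.35, 127.94], [-78.24, 83.42], [0, 140.83], [-78.03, 258.03], [13.02, 114.36], [-168.23, 168.23]. Speed limits (degrees/s): [147.25, 147.25, 180, 180, 180, 180, 180].

### API

Orientations are given as a 3x3 rotation matrix whose columns are the frame's x, y, z axes.
In Python, from station import status, eyes, workorder gives the robot as it stands.
- The arm moves only by the tool move_arm, never from a script. Its argument "motion" is a list of rows, each a list of 3 entries, a list of its own where there are three numbers: the shift along the tool's x, y, z in units of 0.2 m (1.0 is 0.2 m), then the turn, a rotation vector about the tool's x, y, z in units of 360 degrees (1.0 is 360 degrees), then the closure, from 0 (fully open) to 1 (shut). In form: [[[dx, dy, dz], [wx, wy, wz], grip], ...]. A call has 1 to 10 rows; each row is the pose to reach, as a shift and turn from the pose commanded when the call began, along the tool's axes at that moment, turning the shorter way round; what a row does not reach only later rows make up. A row lasts 1/10 s, in which the tool goes at most 50 mm and 8.59 degrees, less where a joint would pass 70% of its speed; a pose out of reach is approached as far as the arm can. A call with a number of a shift or a turn outside -1 to 1 is refused whole. A call with a gripper value outside its range is refused whole. The fingers move at their own pace and stop on an object; "squeeze" is the grip in N (left out, the last holds). Time passes only in rows, so rows that repeat a pose let the fingers close. It gives the time, the measured TCP pose, the force and the opening at its end, in the units of the state.
- status.sense(): the state, without advancing time (a new reading comes with each control period).
- eyes.get_image(name): name is "scene" or "top"; returns a dict with "pixels" (384x512x3 uint8, blue, green, red), "vfov" (degrees; the focal length in pixels is half the picture's height over the tangent of half this angle, whatever the lens; pixels are square), "cx", "cy" (the principal point, pixels), "R" (3x3) and "t" (3): a world point X has camera coordinates R X + t. Camera axes: x right, y down, z forward; pixel columns grow to the right and rows downward; lengths in m; the calibration is good to about 2 mm. A picture is of the moment at which its call begins. There is no depth.
- workorder.close_job(): hands the job in, once; it reports no verdict.
The state is a dict: "time": time; "joint_positions": joint angles; "dq": joint speeds; "joint_efforts": joint torques, N m; "eef_pos": TCP position; "ee_rot": TCP orientation; "ft_force": force on the tool from outside, world axes, zero at the start; "wrist_torque": the same for the moment, N m; "finger_gap": finger opening in m.
Only numpy, scipy, OpenCV 4.12 (cv2) and the standard library are available. Lean on these libraries where they do the work, as an engineer would, in place of code of your own. Each camera call takes 0.05 s, during which the arm holds its last target. There are 200 camera calls.

## Working session

There is one attempt and no reset: what is moved stays moved. The work goes in short steps, Python scripts to look and compute and a tool call to move; the robot and the scene stay as the last step left them, time stands still between calls to the robot, and variables do not carry over. Pictures are saved under pics/ and viewed, about 8 in all and at most 12, crops included, and the job is handed in when it is done.

Besides the shell and the picture viewer there is one more tool, called after "Emit:" as a command line: name --argument value ..., lists and objects as JSON in quotes. move_arm: Moves the arm, as the interface text tells. Its arguments: {"type":"object","properties":{"motion":{"type":"array","items":{"type":"array"}},"squeeze":{"type":"number"}},"required":["motion"]}

```bash
mkdir -p pics; cat > h.py <<'E'
import numpy as np, cv2
from station import status, eyes, workorder
def cam(n):
    d=eyes.get_image(n); d['f']=d['pixels'].shape[0]/2/np.tan(np.radians(d['vfov'])/2)
    d['R']=np.array(d['R']);d['t']=np.array(d['t']);d['img']=np.ascontiguousarray(d['pixels']);return d
def ray(d,u,v,z):
    c=-d['R'].T@d['t']; r=d['R'].T@np.array([(u-d['cx'])/d['f'],(v-d['cy'])/d['f'],1]); return c+r*(z-c[2])/r[2]
def proj(d,X):
    p=d['R']@np.array(X)+d['t']; return p[:2]/p[2]*d['f']+[d['cx'],d['cy']]
def blobs(d,lo,hi,amin=15,z=0.0):
    m=cv2.inRange(cv2.cvtColor(d['img'],cv2.COLOR_BGR2HSV),lo,hi); n,l,s,c=cv2.connectedComponentsWithStats(m)
    return [(c[i].round(1),s[i].tolist(),ray(d,*c[i],z).round(4)) for i in range(1,n) if s[i,4]>=amin]
def move(T):  # target pos world -> tool-unit shift
    s=status.sense();R=np.array(s['ee_rot']);return R.T@(np.array(T)-s['eef_pos'])/0.2
E
python3 - <<'E'
from h import *
ims=[]
for n in("scene","top"):
    d=cam(n); print(n,d['vfov'],d['cx'],d['cy'],d['R'].round(3).tolist(),(-d['R'].T@d['t']).round(3)); cv2.imwrite(f'pics/{n}0.png',cv2.resize(d['img'],(800,600),interpolation=cv2.INTER_CUBIC))
s=status.sense();print(s)
E
```

```text
scene 45.39806404140284 255.75531973709698 196.25491519386682 [[-0.306, 0.952, -0.016], [0.746, 0.23, -0.625], [-0.591, -0.203, -0.781]] [1.162 0.225 0.941]
top 57.40591932272213 257.56904699536244 190.8380382208977 [[-0.015, -1.0, 0.004], [-0.997, 0.014, -0.074], [0.074, -0.005, -0.997]] [0.425 0.003 0.991]
{'time': 0.1, 'joint_positions': array([-68.75456584,  22.87005931,   2.58168626,  88.1040253 ,
        -1.0720364 ,  69.15153632,  -2.90347975]), 'dq': array([ 0.05143431, -0.17093642, -0.03706169, -0.07229373, -0.0551148 ,
        0.05488768, -0.08711842]), 'joint_efforts': array([ 3.54630312e-03, -4.76268196e+01,  1.36996061e+00, -2.54947668e+01,
        1.19166294e-02,  5.00763752e-03,  1.68435412e-05]), 'eef_pos': array([0.29401462, 0.57913221, 0.25536371]), 'ee_rot': array([[ 4.52609077e-01,  8.91708779e-01, -6.89903263e-04],
       [ 8.91707297e-01, -4.52609586e-01, -1.63068297e-03],
       [-1.76635115e-03,  1.22870139e-04, -9.99998432e-01]]), 'ft_force': array([ 0.58411714, -0.31452591, -0.88436371]), 'wrist_torque': array([-0.02757213, -0.03125691,  0.02540946]), 'finger_gap': 0.08537936759886104}
```

View pics/top0.png

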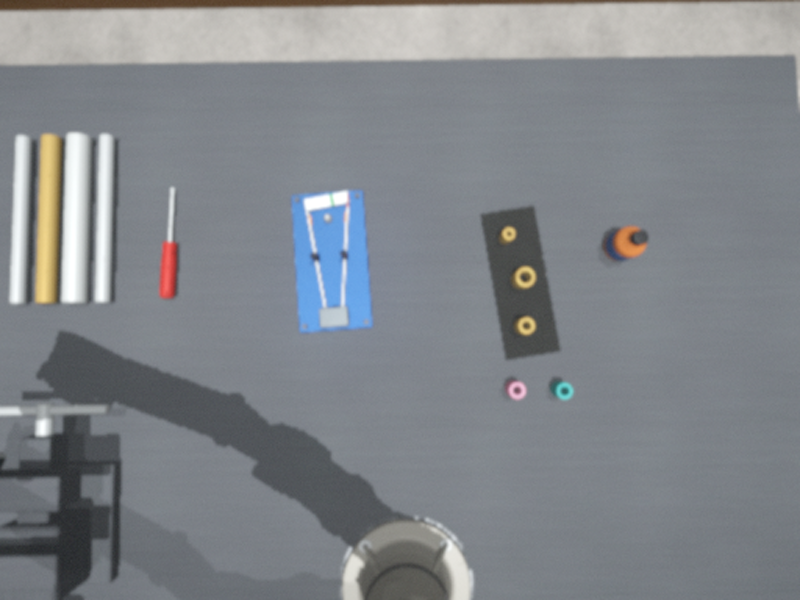

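View pics/scene0.png

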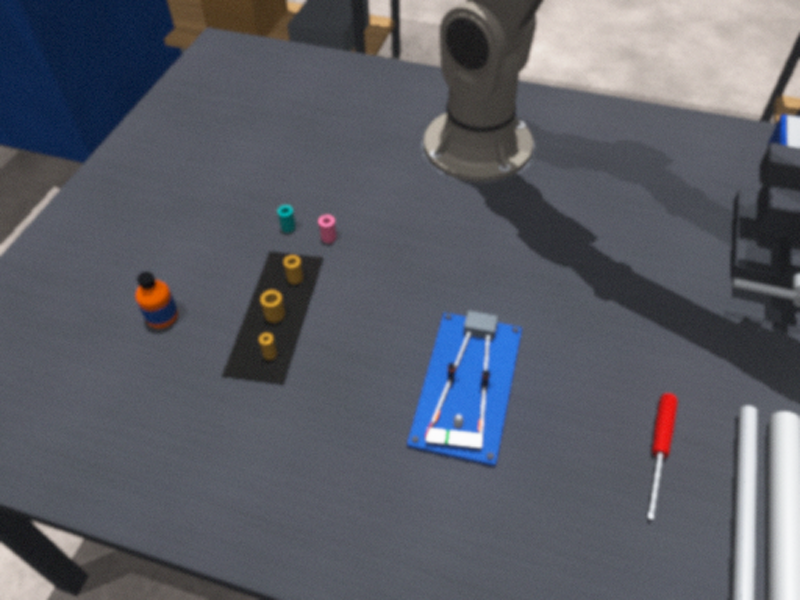

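Top view (800x600): middle spacer at (526,326), large (525,277), small (508,234); pin (327,217), grips (316,257) and (345,254), spring block (334,317). Look-alikes and bottle are clear of these.

```bash
python3 - <<'E'
from h import *
d=cam('top');e=cam('scene')
hsv=cv2.cvtColor(d['img'],cv2.COLOR_BGR2HSV)
print('pix mid',hsv[200:216,329:345].reshape(-1,3)[::25].tolist())
for n,dd in(('top',d),('scene',e)):
    m=cv2.inRange(cv2.cvtColor(dd['img'],cv2.COLOR_BGR2HSV),(14,90,60),(30,255,255))
    for c in cv2.findContours(m,cv2.RETR_EXTERNAL,cv2.CHAIN_APPROX_NONE)[0]:
        if cv2.contourArea(c)<15: continue
        el=cv2.minEnclosingCircle(c); r=cv2.boundingRect(c)
        if n=='top' and el[0][0]>250 or n=='scene' and el[0][0]<250: print(n,np.round(el[0],1),round(el[1],1),r,ray(dd,*el[0],.047).round(4), 'ctr' ,ray(dd,*el[0],.025).round(4))
    m=cv2.inRange(cv2.cvtColor(dd['img'],cv2.COLOR_BGR2HSV),(100,120,60),(125,255,255))
    c=max((c for c in cv2.findContours(m,cv2.RETR_EXTERNAL,cv2.CHAIN_APPROX_NONE)[0] if (cv2.boundingRect(c)[0]>130)),key=cv2.contourArea)
    pl=np.array([ray(dd,*p[0],.012)[:2] for p in c],np.float32); print(n,'plate',cv2.minAreaRect(pl),cv2.boxPoints(cv2.minAreaRect(pl)).round(4).tolist())
# view crops: pin region
a=cv2.resize(d['img'][118:218,180:245],None,fx=6,fy=6,interpolation=cv2.INTER_CUBIC)
b=cv2.resize(e['img'][190:300,255:340],None,fx=5.4,fy=5.4,interpolation=cv2.INTER_CUBIC)
o=np.zeros((600,800,3),np.uint8)
o[:min(600,a.shape[0]),:a.shape[1]]=a[:600]; w=min(b.shape[1],800-a.shape[1]); o[:min(600,b.shape[0]),a.shape[1]:a.shape[1]+w]=b[:600,:w]
cv2.imwrite('pics/crop1.png',o)
E
```

```text
pix mid [[50, 10, 77], [25, 18, 87], [21, 39, 65], [22, 103, 181], [22, 109, 217], [21, 103, 166], [20, 115, 140], [48, 17, 76], [22, 108, 222], [0, 0, 69], [26, 23, 79]]
top [335.6 208. ] 6.7 (329, 202, 14, 13) [ 0.4456 -0.2115  0.047 ] ctr [ 0.4461 -0.2165  0.025 ]
top [334.8 177.4] 7.7 (328, 170, 15, 15) [ 0.5286 -0.2118  0.047 ] ctr [ 0.531  -0.2168  0.025 ]
top [324.5 150. ] 5.6 (320, 145, 10, 11) [ 0.6039 -0.1861  0.047 ] ctr [ 0.6081 -0.1905  0.025 ]
top [298.5   0.5] 13.5 (285, 0, 28, 2) [ 1.0303 -0.1251  0.047 ] ctr [ 1.0444 -0.1281  0.025 ]
top [264.5   0.5] 18.5 (246, 0, 38, 2) [ 1.0314 -0.0294  0.047 ] ctr [ 1.0456 -0.0302  0.025 ]
top plate ((0.5697802305221558, 0.08210515975952148), (0.24452713131904602, 0.04075615853071213), 3.6467244625091553) [[0.4465000033378601, 0.09470000118017197], [0.44909998774528503, 0.05400000140070915], [0.6930999755859375, 0.06949999928474426], [0.690500020980835, 0.11020000278949738]]
scene [171.  220.5] 9.0 (165, 212, 12, 18) [ 0.616  -0.1793  0.047 ] ctr [ 0.6025 -0.1893  0.025 ]
scene [173.9 194.6] 10.8 (165, 184, 17, 22) [ 0.5406 -0.2056  0.047 ] ctr [ 0.5253 -0.2162  0.025 ]
scene [186.5 171.8] 9.5 (180, 163, 14, 19) [ 0.4604 -0.2057  0.047 ] ctr [ 0.4431 -0.2163  0.025 ]
scene [241.8  22. ] 12.9 (233, 10, 19, 25) [-0.2619 -0.3003  0.047 ] ctr [-0.297  -0.3133  0.025 ]
scene [149.5  15. ] 44.2 (107, 0, 86, 31) [-0.2113 -0.6413  0.047 ] ctr [-0.2451 -0.6626  0.025 ]
scene plate ((0.5696777105331421, 0.12700361013412476), (0.2551795244216919, 0.13232772052288055), 3.173980712890625) [[0.43860000371932983, 0.1860000044107437], [0.44589999318122864, 0.05389999970793724], [0.7006999850273132, 0.06800000369548798], [0.6934000253677368, 0.20010000467300415]]
```

View pics/crop1.png

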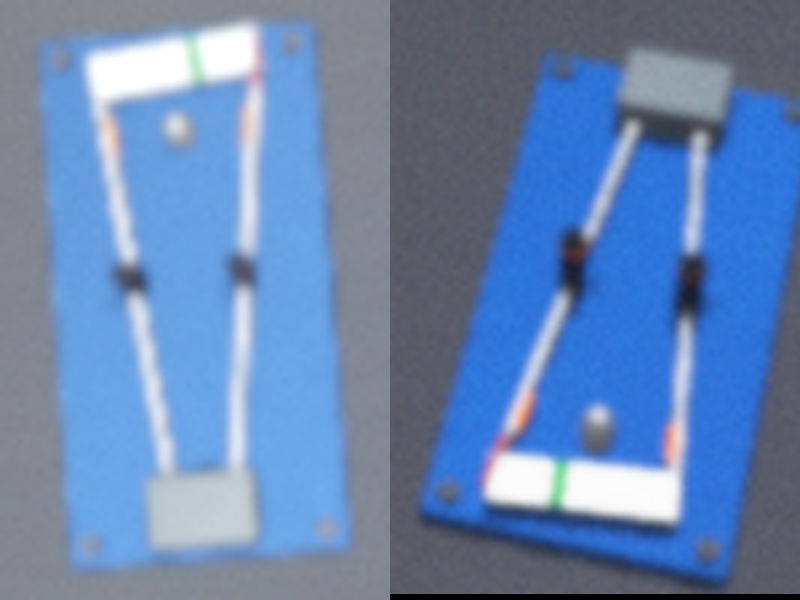

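The crop shows (original pixels) the pin top at top (209.4,138.9) and scene (293.5,268.7), and the grips at top (200.9,163.7)/(219.9,162.6) and scene (288.9,238.1)/(310.6,242.8). The pin and blade tips are clear.

```bash
cat >> h.py <<'E'
def tri(d,p,e,q):
    P=[x['f']*0 + (np.array([[x['f'],0,x['cx']],[0,x['f'],x['cy']],[0,0,1]])@np.c_[x['R'],x['t']]) for x in(d,e)]
    X=cv2.triangulatePoints(P[0],P[1],np.array(p,float).reshape(2,1),np.array(q,float).reshape(2,1));return (X[:3]/X[3]).ravel()
E
python3 - <<'E'
from h import *
d=cam('top');e=cam('scene')
for n,p,q in(('pin',(209.4,138.9),(293.5,268.7)),('gL',(200.9,163.7),(310.6,242.8)),('gR',(219.9,162.6),(288.9,238.1))):
    print(n,tri(d,p,e,q).round(4),ray(d,*p,.03).round(4),ray(e,*q,.03).round(4),ray(d,*p,.045).round(4),ray(e,*q,.04).round(4))
print('block',ray(d,213.4,202.6,.04).round(4))
# spacer: hole centroid/ top ring with predicted ellipse both views
for n,dd,X in(('top',d,(.4456,-.2115,.047)),('scene',e,(.4456,-.2115,.047))): print(n,proj(dd,X).round(1))
m=cv2.inRange(cv2.cvtColor(e['img'],cv2.COLOR_BGR2HSV),(14,90,60),(30,255,255))[160:185,178:197]
b=cv2.cvtColor(e['img'],cv2.COLOR_BGR2HSV)[160:185,178:197,2];print(b*(m>0))
s=status.sense();print(s['time'])
E
```

```text
pin [0.6434 0.1318 0.0246] [0.6427 0.1294 0.03  ] [0.6462 0.1334 0.03  ] [0.6393 0.1274 0.045 ] [0.6518 0.1344 0.04  ]
gL [0.5721 0.1535 0.0368] [0.5736 0.1532 0.03  ] [0.5674 0.1538 0.03  ] [0.5713 0.1508 0.045 ] [0.5739 0.1546 0.04  ]
gR [0.5744 0.1017 0.0366] [0.5759 0.1007 0.03  ] [0.5698 0.1018 0.03  ] [0.5736 0.0992 0.045 ] [0.5763 0.1032 0.04  ]
block [0.4652 0.118  0.04  ]
top [335.6 208. ]
scene [186.7 167.3]
[[  0   0   0   0   0   0   0   0   0   0   0   0   0   0   0   0   0   0
    0]
 [  0   0   0   0   0   0   0   0   0   0   0   0   0   0   0   0   0   0
    0]
 [  0   0   0   0   0   0   0   0   0   0   0   0   0   0   0   0   0   0
    0]
 [  0   0   0   0  67  94 119 144 159 162 154 142 118   0   0   0   0   0
    0]
 [  0   0   0  66 107 147 167 184 185 185 184 179 159 120   0   0   0   0
    0]
 [  0   0   0  92 149 182 185 174 158 150 163 186 189 153 103   0   0   0
    0]
 [  0   0   0 118 174 184 160 131 110 110 128 169 193 174 113  66   0   0
    0]
 [  0   0  70 129 178 177 142 107  99 101 125 165 197 174 122  69   0   0
    0]
 [  0   0  64 126 174 182 157 
[... 651 characters left out ...]
  90  90  85  89  86  82  74  60   0   0
    0]
 [  0   0   0   0   0   0  74  88  91  91  92  89  84  78  73  62   0   0
    0]
 [  0   0   0   0   0   0  76  84  92  89  92  90  82  81  74  61   0   0
    0]
 [  0   0   0   0   0   0  63  80  83  88  87  84  82  76  67   0   0   0
    0]
 [  0   0   0   0   0   0   0  64  77  83  81  82  70  70   0   0   0   0
    0]
 [  0   0   0   0   0   0   0   0   0  65  66  60   0   0   0   0   0   0
    0]
 [  0   0   0   0   0   0   0   0   0   0   0   0   0   0   0   0   0   0
    0]
 [  0   0   0   0   0   0   0   0   0   0   0   0   0   0   0   0   0   0
    0]
 [  0   0   0   0   0   0   0   0   0   0   0   0   0   0   0   0   0   0
    0]]
0.3
```

Emit:
move_arm --motion '[[[-0.43, 0.81, 0], [0, 0, -0.084], 0], [[-0.43, 0.81, 0], [0, 0, -0.084], 0], [[-0.43, 0.81, 0], [0, 0, -0.084], 0], [[-0.43, 0.81, 0], [0, 0, -0.084], 0], [[-0.43, 0.81, 0], [0, 0, -0.084], 0], [[-0.43, 0.81, 0], [0, 0, -0.084], 0]]'

```text
time: 0.9
eef_pos: [0.4004, 0.4289, 0.2565]
ee_rot: [[-0.055, 0.998, -0.0], [0.998, 0.055, 0.001], [0.001, -0.0, -1.0]]
ft_force: [-0.5, 0.9, -0.4]
finger_gap: 0.0855
```

Emit:
move_arm --motion '[[[-1, 0.02, 0], [0, 0, 0], 0], [[-1, 0.02, 0], [0, 0, 0], 0], [[-1, 0.02, 0], [0, 0, 0], 0], [[-1, 0.02, 0], [0, 0, 0], 0], [[-1, 0.02, 0], [0, 0, 0], 0]]'

```text
time: 1.4
eef_pos: [0.4157, 0.2244, 0.2563]
ee_rot: [[-0.05, 0.999, -0.0], [0.999, 0.05, -0.003], [-0.003, -0.0, -1.0]]
ft_force: [0.9, -0.0, -0.1]
finger_gap: 0.0857
```

Emit:
move_arm --motion '[[[-1, 0.02, 0], [0, 0, 0], 0], [[-1, 0.02, 0], [0, 0, 0], 0], [[-1, 0.02, 0], [0, 0, 0], 0], [[-1, 0.02, 0], [0, 0, 0], 0], [[-1, 0.02, 0], [0, 0, 0], 0]]'

```text
time: 1.9
eef_pos: [0.4314, 0.0258, 0.2567]
ee_rot: [[-0.049, 0.999, 0.001], [0.999, 0.049, -0.002], [-0.002, 0.001, -1.0]]
ft_force: [-1.3, -1.1, 0.4]
finger_gap: 0.0852
```

Emit:
move_arm --motion '[[[-1, 0.0, 0.2], [0, 0, 0], 0], [[-1, 0.0, 0.2], [0, 0, 0], 0], [[-1, 0.0, 0.2], [0, 0, 0], 0], [[-1, 0.0, 0.2], [0, 0, 0], 0], [[-1, 0.0, 0.2], [0, 0, 0], 0], [[-1, 0.0, 0.2], [0, 0, 0], 0]]'

```text
time: 2.5
eef_pos: [0.4433, -0.1682, 0.216]
ee_rot: [[-0.057, 0.998, -0.001], [0.998, 0.057, 0.0], [0.0, -0.001, -1.0]]
ft_force: [0.8, 0.4, -0.5]
finger_gap: 0.0854
```

Emit:
move_arm --motion '[[[-0.217, 0, 0.3], [0, 0, 0], 0], [[-0.217, 0, 0.3], [0, 0, 0], 0], [[-0.217, 0, 0.55], [0, 0, 0], 0], [[-0.217, 0, 0.7], [0, 0, 0], 0], [[-0.217, 0, 0.8], [0, 0, 0], 0], [[-0.217, 0, 0.87], [0, 0, 0], 0], [[-0.217, 0, 0.87], [0, 0, 0], 0], [[-0.217, 0, 0.87], [0, 0, 0], 0]]'

```text
time: 3.3
eef_pos: [0.4463, -0.2112, 0.0429]
ee_rot: [[-0.06, 0.998, 0.001], [0.998, 0.06, 0.0], [0.0, 0.001, -1.0]]
ft_force: [-0.5, -0.3, 0.2]
finger_gap: 0.0852
```

```bash
python3 - <<'E'
from h import *
s=status.sense();print(s['eef_pos'],s['ft_force'])
d=cam('top');e=cam('scene')
a=cv2.resize(d['img'][160:250,290:380],(400,400),interpolation=cv2.INTER_CUBIC);b=cv2.resize(e['img'][120:220,130:230],(400,400),interpolation=cv2.INTER_CUBIC)
cv2.imwrite('pics/g1.png',np.hstack([a,b]))
E
```

```text
[ 0.44629968 -0.21123096  0.042861  ] [-0.54041024 -0.26048988  0.24843126]
```

View pics/g1.png

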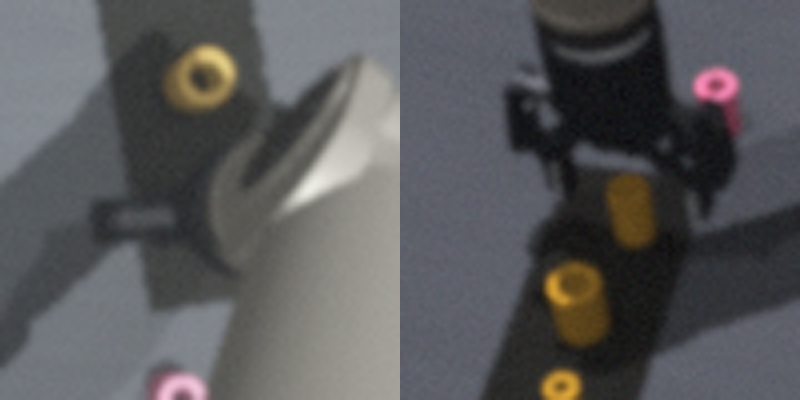

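In the scene crop (right), the fingers at (570,170) and (705,190) straddle the middle spacer at (630,210). I'll close now.

Emit:
move_arm --motion '[[[0, 0, 0], [0, 0, 0], 1], [[0, 0, 0], [0, 0, 0], 1], [[0, 0, 0], [0, 0, 0], 1], [[0, 0, 0], [0, 0, 0], 1], [[0, 0, 0], [0, 0, 0], 1], [[0, 0, 0], [0, 0, 0], 1], [[0, 0, 0], [0, 0, 0], 1], [[0, 0, 0], [0, 0, 0], 1], [[0, 0, 0], [0, 0, 0], 1], [[0, 0, 0], [0, 0, 0], 1]]' --squeeze 40

```text
time: 4.4
eef_pos: [0.4454, -0.2125, 0.0427]
ee_rot: [[-0.058, 0.998, 0.001], [0.998, 0.058, 0.0], [-0.0, 0.001, -1.0]]
ft_force: [-1.3, 0.4, 5.7]
finger_gap: 0.0266
```

Emit:
move_arm --motion '[[[0, 0, -0.3], [0, 0, 0], 1], [[0, 0, -0.6], [0, 0, 0], 1], [[0, 0, -0.6], [0, 0, 0], 1], [[0.2, 0.15, -0.6], [0, 0, 0], 1], [[0.4, 0.3, -0.6], [0, 0, 0], 1], [[0.6, 0.42, -0.6], [0, 0, 0], 1], [[0.8, 0.54, -0.6], [0, 0, 0], 1], [[0.8, 0.54, -0.6], [0, 0, 0], 1]]'

```text
time: 5.2
eef_pos: [0.5464, -0.0374, 0.1615]
ee_rot: [[-0.07, 0.998, 0.001], [0.998, 0.07, 0.004], [0.004, 0.001, -1.0]]
ft_force: [0.6, 0.4, -1.0]
finger_gap: 0.0266
```

Emit:
move_arm --motion '[[[0.2, 0.15, 0], [0, 0, 0], 1], [[0.4, 0.3, 0], [0, 0, 0], 1], [[0.6, 0.42, 0], [0, 0, 0], 1], [[0.8, 0.54, 0], [0, 0, 0], 1], [[0.85, 0.54, 0], [0, 0, 0], 1], [[0.85, 0.54, 0.3], [0, 0, 0], 1], [[0.85, 0.54, 0.3], [0, 0, 0], 1], [[0.85, 0.54, 0.3], [0, 0, 0], 1]]'

```text
time: 6.0
eef_pos: [0.6391, 0.1286, 0.0995]
ee_rot: [[-0.057, 0.998, -0.006], [0.998, 0.057, -0.002], [-0.002, -0.006, -1.0]]
ft_force: [-0.1, 0.8, -1.5]
finger_gap: 0.027
```

```bash
python3 - <<'E'
from h import *
s=status.sense();print(s['eef_pos'],s['ft_force'],s['finger_gap'],np.array(s['ee_rot']).round(3).tolist())
d=cam('top');e=cam('scene')
for n,x in(('top',d),('sc',e)):
    print(n,'pin',proj(x,(.6435,.131,.034)).round(1),'tcp',proj(x,s['eef_pos']).round(1)); print([b[:2] for b in blobs(x,(14,90,50),(30,255,255),40)])
a=cv2.resize(d['img'][100:220,160:280],(400,400),interpolation=cv2.INTER_CUBIC);b=cv2.resize(e['img'][200:300,240:340],(400,400),interpolation=cv2.INTER_CUBIC)
cv2.imwrite('pics/g2.png',np.hstack([a,b]))
E
```

```text
[0.63907721 0.12858137 0.09954197] [-0.06978508  0.7532365  -1.53293236] 0.026969025588118204 [[-0.057, 0.998, -0.006], [0.998, 0.057, -0.002], [-0.002, -0.006, -1.0]]
top pin [208.6 138.3] tcp [206.1 134.3]
[(array([112.8,   1.7]), [0, 0, 268, 6, 930]), (array([ 31. , 140.3]), [23, 86, 17, 108, 1411]), (array([324.5, 149.9]), [320, 145, 10, 11, 86]), (array([335.1, 177.2]), [328, 170, 15, 15, 170])]
sc pin [292.9 266.5] tcp [293.8 249.1]
[(array([147. ,  10.9]), [106, 0, 87, 30, 1738]), (array([240.8,  20.6]), [233, 10, 20, 25, 302]), (array([503.2,  67.1]), [496, 62, 16, 14, 151]), (array([174. , 194.7]), [165, 184, 18, 23, 302]), (array([170.8, 220.4]), [165, 212, 13, 18, 178]), (array([293.5, 252.7]), [288, 244, 13, 19, 209])]
```

View pics/g2.png

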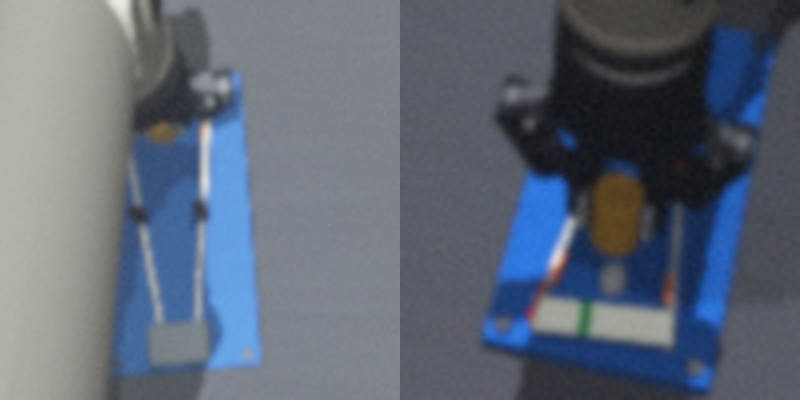

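The spacer hangs upright in the fingers, at scene crop (615,215), with the pin just in front and below at (613,278). Next I'll check camera bias against the held spacer.

```bash
python3 - <<'E'
from h import *
s=status.sense();p=s['eef_pos']
d=cam('top');e=cam('scene')
c=p+np.array([0,0,-.0177]); print(p,'spacer ctr pred scene',proj(e,c).round(1), 'bottom',proj(e,c-[0,0,.022]).round(1))
h=cv2.cvtColor(e['img'],cv2.COLOR_BGR2HSV)
m=cv2.inRange(h,(12,90,40),(30,255,255))
for v in range(242,266): 
    r=np.flatnonzero(m[v,280:306])+280; print(v,(r.min(),r.max()) if len(r) else None,end=' ')
print();print(h[262:276,287:300,1]); print(h[262:276,287:300,2])
for z in(.024,.028):print(ray(e,293.3,269,z),ray(d,209.4,138.9,z))
E
```

```text
[0.64219589 0.12872187 0.10327482] spacer ctr pred scene [293.1 253.7] bottom [292.7 259. ]
242 None 243 None 244 (np.int64(290), np.int64(295)) 245 (np.int64(289), np.int64(298)) 246 (np.int64(288), np.int64(299)) 247 (np.int64(288), np.int64(300)) 248 (np.int64(288), np.int64(300)) 249 (np.int64(288), np.int64(300)) 250 (np.int64(288), np.int64(300)) 251 (np.int64(288), np.int64(299)) 252 (np.int64(288), np.int64(299)) 253 (np.int64(288), np.int64(299)) 254 (np.int64(288), np.int64(299)) 255 (np.int64(288), np.int64(299)) 256 (np.int64(288), np.int64(299)) 257 (np.int64(288), np.int64(299)) 258 (np.int64(288), np.int64(298)) 259 (np.int64(288), np.int64(298)) 260 (np.int64(289), np.int64(298)) 261 (np.int64(289), np.int64(297)) 262 (np.int64(290), np.int64(296)) 263 (np.int64(293), np.int64(294)) 264 None 265 None 
[[150  84  32 101 134 142 148 145 144 131  78  27 113]
 [180 146  89  38  60  85 106  96  87  36  46 106 161]
 [171 172 161 116  75  36  15  16  46  89 128 172 173]
 [183 180 178 153 113  79  67  74 117 141 173 186 193]
 [188 170 164 124  81  54  40  57  89 132 171 191 1
[... 710 characters left out ...]
  85  78]
 [ 87  90  84  84  88  89  89  89  86  85  79  80  81]
 [ 99  95  93  91  89  89  97  92  92  86  85  81  82]
 [111 107 102  94  94  97  96  94  96  88  83  82  81]
 [116 114 111 101  99 104  98  98  93  87  83  80  85]
 [115 112 112 105 100 105 103  98  93  88  87  82  82]
 [113 117 109 105 101 103 100  93  92  91  83  84  86]
 [117 116 117 107 102 100 101  97  90  91  89  84  84]
 [115 114 112 115 107 108 107 102 104 100  96  97  97]
 [109 117 123 113 115 116 113 111 111 109 107 111 107]
 [103 122 131 130 131 127 129 121 122 118 115 121 116]]
[0.64365814 0.13253231 0.024     ] [0.64407924 0.13019013 0.024     ]
[0.64591776 0.13293429 0.028     ] [0.64317225 0.12966338 0.028     ]
```

Emit:
move_arm --motion '[[[0.011, 0.008, 0.05], [0, 0, 0], 1], [[0.011, 0.008, 0.1], [0, 0, 0], 1], [[0.011, 0.008, 0.12], [0, 0, 0], 1], [[0.011, 0.008, 0.13], [0, 0, 0], 1], [[0.011, 0.008, 0.14], [0, 0, 0], 1], [[0.011, 0.008, 0.15], [0, 0, 0], 1], [[0.011, 0.008, 0.15], [0, 0, 0], 1], [[0.011, 0.008, 0.15], [0, 0, 0], 1]]'

```text
time: 7.0
eef_pos: [0.6432, 0.1321, 0.0725]
ee_rot: [[-0.058, 0.998, 0.0], [0.998, 0.058, 0.0], [0.0, 0.0, -1.0]]
ft_force: [0.5, 0.3, -1.6]
finger_gap: 0.027
```

Emit:
move_arm --motion '[[[-0.004, 0.002, 0.015], [0, 0, 0], 1], [[-0.004, 0.002, 0.03], [0, 0, 0], 1], [[-0.004, 0.002, 0.045], [0, 0, 0], 1], [[-0.004, 0.002, 0.045], [0, 0, 0], 1]]'

```text
time: 7.4
eef_pos: [0.643, 0.1312, 0.0626]
ee_rot: [[-0.058, 0.998, -0.001], [0.998, 0.058, -0.0], [-0.0, -0.001, -1.0]]
ft_force: [-0.3, -0.3, -1.4]
finger_gap: 0.0271
```

Emit:
move_arm --motion '[[[0, 0, 0.015], [0, 0, 0], 1], [[0, 0, 0.03], [0, 0, 0], 1], [[0, 0, 0.045], [0, 0, 0], 1], [[0, 0, 0.052], [0, 0, 0], 1], [[0, 0, 0.052], [0, 0, 0], 1], [[0, 0, 0.052], [0, 0, 0], 1]]'

```text
time: 8.0
eef_pos: [0.6436, 0.1313, 0.0529]
ee_rot: [[-0.058, 0.998, 0.0], [0.998, 0.058, 0.0], [0.0, 0.0, -1.0]]
ft_force: [-0.7, -1.0, -0.9]
finger_gap: 0.0269
```

Emit:
move_arm --motion '[[[0, 0, 0.006], [0, 0, 0], 1], [[0, 0, 0.012], [0, 0, 0], 1], [[0, 0, 0.012], [0, 0, 0], 1]]'

```text
time: 8.3
eef_pos: [0.6439, 0.1313, 0.0518]
ee_rot: [[-0.058, 0.998, 0.0], [0.998, 0.058, 0.001], [0.001, 0.001, -1.0]]
ft_force: [-2.2, -0.6, 5.3]
finger_gap: 0.027
```

Emit:
move_arm --motion '[[[0, 0, 0], [0, 0, 0], 0.45], [[0, 0, 0], [0, 0, 0], 0.45], [[0, 0, 0], [0, 0, 0], 0.45], [[0, 0, 0], [0, 0, 0], 0.45], [[0, 0, -0.1], [0, 0, 0], 0.45], [[0, 0, -0.2], [0, 0, 0], 0.45], [[0, 0, -0.4], [0, 0, 0], 0.45], [[0, 0, -0.5], [0, 0, 0], 0.3], [[0, 0, -0.5], [0, 0, 0], 0.2], [[0, 0, -0.5], [0, 0, 0], 0.2]]'

```text
time: 9.3
eef_pos: [0.6434, 0.1313, 0.1506]
ee_rot: [[-0.058, 0.998, 0.0], [0.998, 0.058, 0.0], [0.0, 0.0, -1.0]]
ft_force: [-0.1, 0.6, -0.5]
finger_gap: 0.0685
```

```bash
python3 - <<'E'
from h import *
s=status.sense();print(s['eef_pos'],s['ft_force'],s['finger_gap'])
e=cam('scene')
print([(b[0],b[1],ray(e,*b[0],.034)) for b in blobs(e,(12,90,40),(30,255,255),40) if b[0][1]>230], proj(e,(.6437,.1312,.034)).round(1))
cv2.imwrite('pics/g3.png',cv2.resize(e['img'][190:310,240:360],(600,600),interpolation=cv2.INTER_CUBIC))
E
```

```text
[0.64340638 0.13133244 0.15055671] [-0.10169755  0.57625393 -0.46966427] 0.06845142261683274
[(array([293.7, 265.8]), [288, 257, 12, 19, 174], array([0.64111101, 0.13228634, 0.034     ]))] [292.9 266.6]
```

View pics/g3.png

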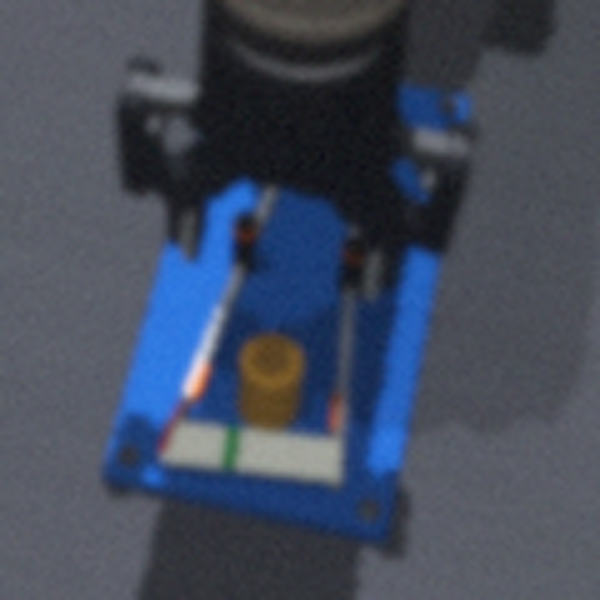

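The spacer stands upright and seated at crop (271,380), it's released, and the jaws are open on both sides. Next is the move back to the finger grips, with the gripper fully open.

Emit:
move_arm --motion '[[[0, -0.2, 0], [0, 0, 0], 0], [[0, -0.35, 0], [0, 0, 0], 0], [[0, -0.35, 0], [0, 0, 0], 0], [[0, -0.35, 0.15], [0, 0, 0], 0], [[0, -0.35, 0.3], [0, 0, 0], 0], [[0, -0.35, 0.4], [0, 0, 0], 0], [[0, -0.35, 0.46], [0, 0, 0], 0], [[0, -0.35, 0.5], [0, 0, 0], 0], [[0, -0.35, 0.5], [0, 0, 0], 0], [[0, -0.35, 0.5], [0, 0, 0], 0]]'

```text
time: 10.35
eef_pos: [0.5744, 0.1272, 0.0511]
ee_rot: [[-0.058, 0.998, 0.001], [0.998, 0.058, 0.0], [0.0, 0.001, -1.0]]
ft_force: [-0.1, 0.5, -0.1]
finger_gap: 0.0852
```

Emit:
move_arm --motion '[[[0, 0, 0], [0, 0, 0], 0.15], [[0, 0, 0], [0, 0, 0], 0.25], [[0, 0, 0], [0, 0, 0], 0.28], [[0, 0, 0], [0, 0, 0], 0.28], [[0, 0, 0], [0, 0, 0], 0.28]]'

```text
time: 10.85
eef_pos: [0.5746, 0.1269, 0.0517]
ee_rot: [[-0.058, 0.998, 0.002], [0.998, 0.058, 0.0], [0.0, 0.002, -1.0]]
ft_force: [-0.9, -2.2, 6.5]
finger_gap: 0.0614
```

```bash
python3 - <<'E'
from h import *
s=status.sense();print(s['eef_pos'],s['ft_force'],s['finger_gap'])
e=cam('scene');d=cam('top')
a=cv2.resize(d['img'][110:210,170:250],(400,500),interpolation=cv2.INTER_CUBIC);b=cv2.resize(e['img'][200:300,260:340],(400,500),interpolation=cv2.INTER_CUBIC)
cv2.imwrite('pics/g4.png',np.hstack([a,b]))
E
```

```text
[0.57461491 0.12685757 0.051688  ] [-0.87515583 -2.22386809  6.45567087] 0.06141511439700875
```

View pics/g4.png

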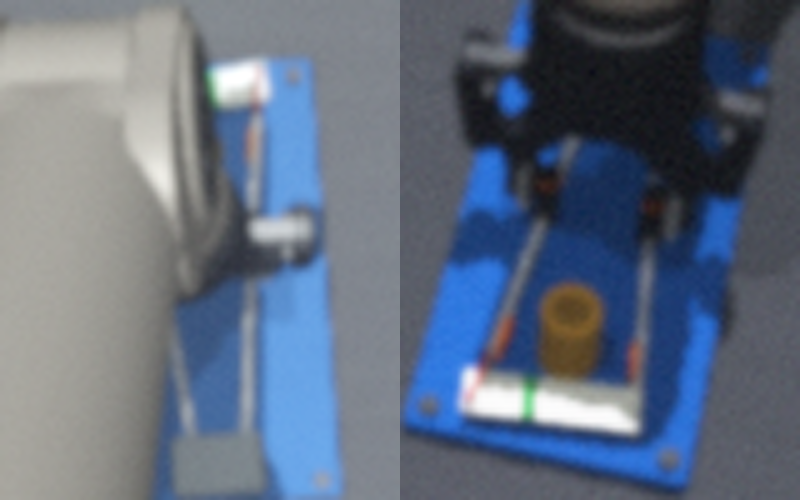

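Both black posts, at scene crop (545,185) and (650,210), sit just inside the fingers. The red pointer at (478,380) is left of the green band at (529,398). Now I'll squeeze gradually.

Emit:
move_arm --motion '[[[0, 0, 0], [0, 0, 0], 0.3], [[0, 0, 0], [0, 0, 0], 0.32], [[0, 0, 0], [0, 0, 0], 0.34], [[0, 0, 0], [0, 0, 0], 0.36], [[0, 0, 0], [0, 0, 0], 0.38], [[0, 0, 0], [0, 0, 0], 0.4], [[0, 0, 0], [0, 0, 0], 0.42], [[0, 0, 0], [0, 0, 0], 0.44], [[0, 0, 0], [0, 0, 0], 0.44], [[0, 0, 0], [0, 0, 0], 0.44]]'

```text
time: 11.95
eef_pos: [0.5757, 0.1271, 0.0531]
ee_rot: [[-0.057, 0.998, 0.004], [0.998, 0.057, 0.001], [0.001, 0.004, -1.0]]
ft_force: [-0.9, -1.6, 13.4]
finger_gap: 0.0479
```

```bash
cat > m.py <<'E'
import sys
from h import *
s=status.sense();print(s['eef_pos'].round(4),s['ft_force'].round(1),s['finger_gap'])
e=cam('scene');d=cam('top')
b=cv2.resize(e['img'][240:300,265:325],(600,600),interpolation=cv2.INTER_CUBIC)
cv2.imwrite(sys.argv[1],b)
for n,x,(r0,r1,c0,c1) in(('scene',e,(250,296,268,325)),('top',d,(118,150,190,232))):
    h=cv2.cvtColor(x['img'],cv2.COLOR_BGR2HSV); w=np.zeros(h.shape[:2],np.uint8); w[r0:r1,c0:c1]=255
    for nm,lo,hi in(('green',(45,60,40),(80,255,255)),('orange',(4,70,50),(12,255,255)),('red',(165,70,60),(180,255,255)),('red0',(0,60,60),(4,255,255))):
        m=cv2.inRange(h,lo,hi)&w; k,l,st,c=cv2.connectedComponentsWithStats(m)
        for i in range(1,k):
            if st[i,4]>=3: print(n,nm,c[i].round(1),st[i].tolist(),ray(x,*c[i],.019 if nm=='orange' else .031).round(4))
E
python3 m.py pics/g5.png
```

```text
[0.5757 0.1271 0.0531] [-0.9 -1.6 13.4] 0.04787542393740814
scene green [280. 275.] [280, 274, 1, 3, 3] [0.6711 0.1089 0.031 ]
scene orange [286.2 267.3] [285, 266, 4, 5, 12] [0.6415 0.1154 0.019 ]
scene orange [302. 270.] [302, 269, 1, 3, 3] [0.6374 0.1516 0.019 ]
scene red0 [286.  265.3] [285, 265, 3, 2, 3] [0.6434 0.1151 0.031 ]
scene red0 [301.4 271.8] [301, 269, 2, 6, 8] [0.649  0.1523 0.031 ]
```

View pics/g5.png

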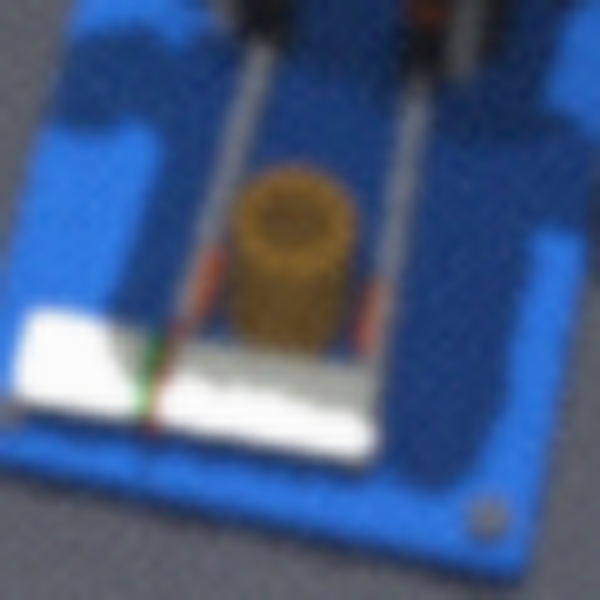

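The pointer now lies over the green band, with its tip at crop (150,428) and the band at (148,385). The jaws at (208,275) and (371,315) are clear of the spacer. I'll pin the gap down by comparing jaw spacing with the free-state picture.

```bash
cat > j.py <<'E'
from h import *
e=cam('scene');S=800/512
def loc(img,p,s):
    w=np.float32(img[:,:,2])-np.float32(img[:,:,0]); w[w<15]=0   # R-B
    g=np.float32(img[:,:,1]);w[(np.float32(img[:,:,2])-g)<22]=0
    x,y=np.meshgrid(np.arange(w.shape[1]),np.arange(w.shape[0])); x=(x+.5)/s-.5; y=(y+.5)/s-.5
    m=(abs(x-p[0])<3.5)&(abs(y-p[1])<4.5); W=w*m; return np.array([(W*x).sum(),(W*y).sum()])/W.sum(), W.sum()/s/s
def ygap(a,b):
    A,B=ray(e,*a,.019),ray(e,*b,.019); ax=np.array([-.057,.998,0]); return (A-B)@ax, A.round(4),B.round(4)
f=cv2.imread('pics/scene0.png')
F=[loc(f,p,S) for p in((307.0,272.0),(279.4,266.3))]
im=np.mean([cam('scene')['img'].astype(np.float32) for _ in range(4)],0); up=cv2.resize(im,(800,600),interpolation=cv2.INTER_CUBIC)
N=[loc(up,p,S) for p in((302.0,271.3),(285.9,267.3))]
print(F,N); D0=ygap(F[0][0],F[1][0]);D1=ygap(N[0][0],N[1][0]);print(D0,D1,'gap',.060-(D0[0]-D1[0]))
for z,(r0,r1,c0,c1) in ((f,(255,297,262,325)),(up,(255,297,262,325))): pass
cv2.imwrite('pics/j.png',np.hstack([cv2.resize(f[int(r0*S):int(r1*S),int(c0*S):int(c1*S)],(400,280),interpolation=cv2.INTER_CUBIC),cv2.resize(np.uint8(np.clip(up,0,255))[int(r0*S):int(r1*S),int(c0*S):int(c1*S)],(400,280),interpolation=cv2.INTER_CUBIC)]))
E
python3 j.py
```

```text
[(array([306.87049869, 271.72509186]), np.float32(624.2304)), (array([279.13225296, 266.0486166 ]), np.float32(829.0304))] [(array([301.4580786 , 271.48995835]), np.float32(484.57324)), (array([286.12132362, 266.8484283 ]), np.float32(989.32526))]
(np.float64(0.06423605381106721), array([0.6385, 0.1632, 0.019 ]), array([0.6431, 0.0991, 0.019 ])) (np.float64(0.036272675839572985), array([0.6415, 0.1513, 0.019 ]), array([0.6403, 0.1149, 0.019 ])) gap 0.03203662202850577
```

View pics/j.png

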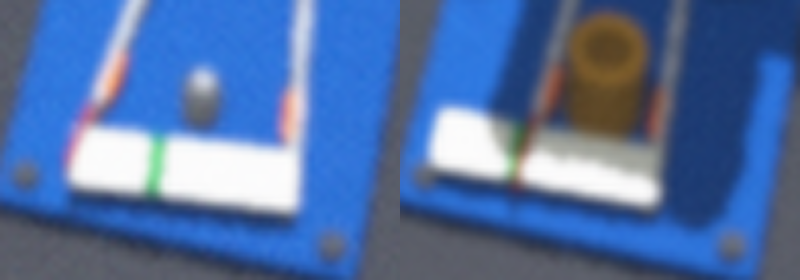

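```bash
cat > b.py <<'E'
from h import *
e=cam('scene')
O=np.array([.6437,.1312]);ax=np.array([.998,.058]);ay=np.array([-.058,.998])
def blade(img,p,q):
    sat=cv2.cvtColor(img,cv2.COLOR_BGR2HSV)[:,:,1].astype(float);P=[]
    for v in range(int(p[1])+1,int(q[1])):
        uc=p[0]+(q[0]-p[0])*(v-p[1])/(q[1]-p[1])
        for _ in range(3):
            u=np.arange(int(round(uc))-4,int(round(uc))+5); s=sat[v,u]; bg=min(np.median(s[:2]),np.median(s[-2:]));
            w=np.clip(bg-20-s,0,None)*(abs(u-uc)<=3.5)
            if w.sum()<40: break
            uc=(w*u).sum()/w.sum()
        else:
            X=ray(e,uc,v,.023)[:2]-O; P.append((X@ax,X@ay))
    P=np.array(P); k=np.polyfit(P[:,0],P[:,1],1); r=P[:,1]-np.polyval(k,P[:,0]); g=abs(r)<2*r.std()+1e-4
    k=np.polyfit(P[g,0],P[g,1],1); return k,len(P),r[g].std(),P[:,0].min(),P[:,0].max()
f=cv2.resize(cv2.imread('pics/scene0.png'),(512,384),interpolation=cv2.INTER_AREA)
n=np.uint8(np.mean([cam('scene')['img'].astype(float) for _ in range(4)],0))
def rep(im,L,R,nm):
    l=blade(im,*L);r=blade(im,*R); print(nm,'L',np.round(l[0],4),l[1:],'R',np.round(r[0],4),r[1:]); 
    return np.array([np.polyval(l[0],s)-np.polyval(r[0],s) for s in(-.05,-.035,-.02)]),l[0][0]-r[0][0]
import sys
a=rep(f,((310,249),(308.2,266)),((287.2,245),(280.5,262)),'free')
du=float(sys.argv[1]) if len(sys.argv)>1 else 0
b=rep(n,((306.2-du,249),(303.5-du,266)),((291.2+du,245),(286+du,263)),'now')
arm=170+np.array([-50,-35,-20]); print('sep free',a[0],'now',b[0],'tip change mm',(a[0]-b[0])*170/arm*1e3,'angle',a[1]-b[1])
s=status.sense();print(s['time'],s['ft_force'].round(1),s['finger_gap'])
E
python3 b.py
```

```text
free L [0.1188 0.0345] (16, np.float64(9.992715693028111e-05), np.float64(-0.05902855731823694), np.float64(-0.018963184980315607)) R [-0.128  -0.0342] (16, np.float64(0.00015093752426150524), np.float64(-0.05700444780312582), np.float64(-0.013701978097843936))
now L [0.0455 0.0228] (10, np.float64(8.916590681662528e-05), np.float64(-0.05721114072083832), np.float64(-0.032503905657199544)) R [-0.0079 -0.0182] (15, np.float64(0.0002907821111997137), np.float64(-0.05926763799128119), np.float64(-0.014549857924528854))
sep free [0.05637426 0.06007701 0.06377976] now [0.0383272  0.03912865 0.03993011] tip change mm [25.56667272 26.37941341 27.02960597] angle 0.19341964097517034
12.55 [-1.6 -1.3 13.8] 0.04828434304337308
```

```bash
python3 - <<'E'
from h import *
def avg(n,k=8): return np.uint8(np.mean([cam(n)['img'].astype(float) for _ in range(k)],0).round())
e=avg('scene');d=avg('top'); cv2.imwrite('pics/avg_s.png',e);cv2.imwrite('pics/avg_t.png',d)
a=cv2.resize(e[258:294,262:312],None,fx=11,fy=11,interpolation=cv2.INTER_CUBIC)
b=cv2.resize(d[118:154,203:229],None,fx=9,fy=11,interpolation=cv2.INTER_CUBIC)[:396]
o=np.hstack([a,b]);print(o.shape);cv2.imwrite('pics/k.png',o)
E
```

```text
(396, 784, 3)
```

View pics/k.png

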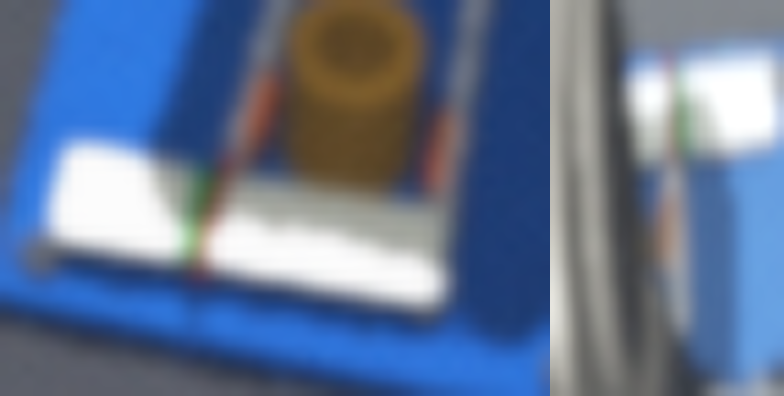

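The scene view has the pointer just right of mid-band: band at (197,215), pointer at (208,225). In the top view it is just left of it, at (672,65) against (684,110). Both cameras say it is slightly past the middle, so I'll ease off a little.

Emit:
move_arm --motion '[[[0, 0, 0], [0, 0, 0], 0.435], [[0, 0, 0], [0, 0, 0], 0.43], [[0, 0, 0], [0, 0, 0], 0.43], [[0, 0, 0], [0, 0, 0], 0.43], [[0, 0, 0], [0, 0, 0], 0.43], [[0, 0, 0], [0, 0, 0], 0.43]]'

```text
time: 13.95
eef_pos: [0.5756, 0.1271, 0.053]
ee_rot: [[-0.057, 0.998, 0.004], [0.998, 0.057, 0.001], [0.001, 0.004, -1.0]]
ft_force: [-1.0, -1.7, 13.5]
finger_gap: 0.0491
```

```bash
python3 b.py -0.3; python3 - <<'E'
from h import *
def avg(n,k=8): return np.uint8(np.mean([cam(n)['img'].astype(float) for _ in range(k)],0).round())
e=avg('scene');d=avg('top'); E0=cv2.imread('pics/avg_s.png')
def st(x): return cv2.resize(x[264:290,270:300],None,fx=13,fy=13,interpolation=cv2.INTER_CUBIC)
b=cv2.resize(d[118:144,203:227],None,fx=13,fy=13,interpolation=cv2.INTER_CUBIC)
o=np.hstack([st(e),b]);print(o.shape);cv2.imwrite('pics/k2.png',o)
for im in(E0,e):
  i=im.astype(int)
  for v in(276,278,280,282): print(v,'R-G',(i[v,274:286,2]-i[v,274:286,1]).tolist())
E
```

```text
free L [0.1188 0.0345] (16, np.float64(9.992715693028111e-05), np.float64(-0.05902855731823694), np.float64(-0.018963184980315607)) R [-0.128  -0.0342] (16, np.float64(0.00015093752426150524), np.float64(-0.05700444780312582), np.float64(-0.013701978097843936))
now L [0.0466 0.0233] (11, np.float64(9.723941775443634e-05), np.float64(-0.057319958556982416), np.float64(-0.029889793488459417)) R [-0.0011 -0.0183] (15, np.float64(0.00023456733167045594), np.float64(-0.05916893987527601), np.float64(-0.01452970302525095))
sep free [0.05637426 0.06007701 0.06377976] now [0.03914169 0.03985754 0.04057339] tip change mm [24.41280117 25.46155527 26.30055855] angle 0.1991269886129286
14.2 [-0.6 -1.5 12.3] 0.04861157098874071
(338, 702, 3)
276 R-G [0, 0, 0, -4, -13, -26, -15, 17, 14, 3, -1, -3]
278 R-G [0, 0, 0, -3, -23, -30, 9, 23, 8, 0, 0, -1]
280 R-G [-1, 0, -1, -5, -25, -22, 15, 7, 2, 0, 0, 0]
282 R-G [-18, -17, -13, -16, -10, 8, 19, 8, -1, -3, -2, -1]
276 R-G [0, 0, 0, -3, -8, -13, -2, 10, 6, -1, -2, -2]
278 R-G [0, 0, 0, -2, -10, -6, 18, 6, -3, -1, 0, -1]
280 R-G [-1, 0, -1, -2, -9, -1, 5, -6, -3, -1, 0, 0]
282 R-G [-18, -15, -16, -13, 3, 30, 23, -1, -6, -4, -2, -1]
```

View pics/k2.png

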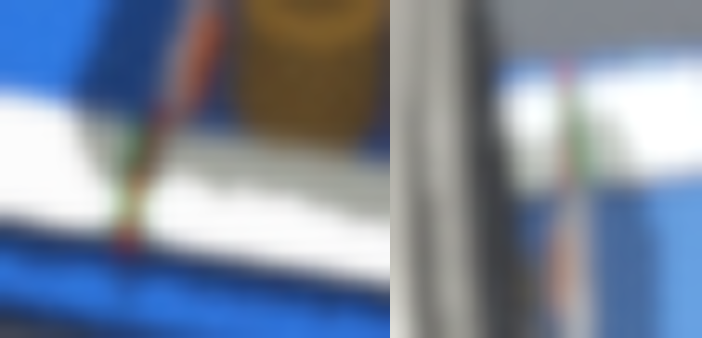

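The scene view now shows green on both sides of the pointer around (130,190). In the top view the tip at (567,70) is still slightly past the band at (580,120). One small further ease, then hold.

Emit:
move_arm --motion '[[[0, 0, 0], [0, 0, 0], 0.426], [[0, 0, 0], [0, 0, 0], 0.426], [[0, 0, 0], [0, 0, 0], 0.426], [[0, 0, 0], [0, 0, 0], 0.426], [[0, 0, 0], [0, 0, 0], 0.426], [[0, 0, 0], [0, 0, 0], 0.426], [[0, 0, 0], [0, 0, 0], 0.426], [[0, 0, 0], [0, 0, 0], 0.426], [[0, 0, 0], [0, 0, 0], 0.426], [[0, 0, 0], [0, 0, 0], 0.426]]'

```text
time: 16.0
eef_pos: [0.5756, 0.1271, 0.053]
ee_rot: [[-0.057, 0.998, 0.004], [0.998, 0.057, 0.001], [0.001, 0.004, -1.0]]
ft_force: [-1.4, -2.6, 13.2]
finger_gap: 0.049
```

Emit:
move_arm --motion '[[[0, 0, 0], [0, 0, 0], 0.426], [[0, 0, 0], [0, 0, 0], 0.426], [[0, 0, 0], [0, 0, 0], 0.426], [[0, 0, 0], [0, 0, 0], 0.426], [[0, 0, 0], [0, 0, 0], 0.426]]'

```text
time: 16.5
eef_pos: [0.5756, 0.1272, 0.053]
ee_rot: [[-0.057, 0.998, 0.004], [0.998, 0.057, 0.001], [0.001, 0.004, -1.0]]
ft_force: [-1.6, -2.1, 12.4]
finger_gap: 0.0492
```

```bash
python3 - <<'E'
from h import *
def avg(n,k=8): return np.uint8(np.mean([cam(n)['img'].astype(float) for _ in range(k)],0).round())
e=avg('scene');d=avg('top')
a=cv2.resize(e[264:290,270:300],None,fx=13,fy=13,interpolation=cv2.INTER_CUBIC)
b=cv2.resize(d[118:144,203:227],None,fx=13,fy=13,interpolation=cv2.INTER_CUBIC)
cv2.imwrite('pics/k3.png',np.hstack([a,b]))
i=e.astype(int)
for v in(276,278,280,282): print(v,(i[v,274:286,2]-i[v,274:286,1]).tolist())
s=status.sense();print(s['time'],s['ft_force'],s['finger_gap'],np.abs(s['dq']).max())
E
```

```text
276 [0, 0, 0, -2, -7, -9, -2, 5, -2, -4, -4, -3]
278 [0, 0, 0, -1, 0, 12, 30, 7, -5, -2, -1, 0]
280 [0, 0, -1, 0, 4, 23, 14, -12, -4, 0, 0, 0]
282 [-17, -15, -14, -11, 6, 28, 14, -7, -7, -4, -2, -2]
17.3 [-2.04465111 -2.22035931 11.65134856] 0.04892689023736177 0.08372827841233195
```

View pics/k3.png

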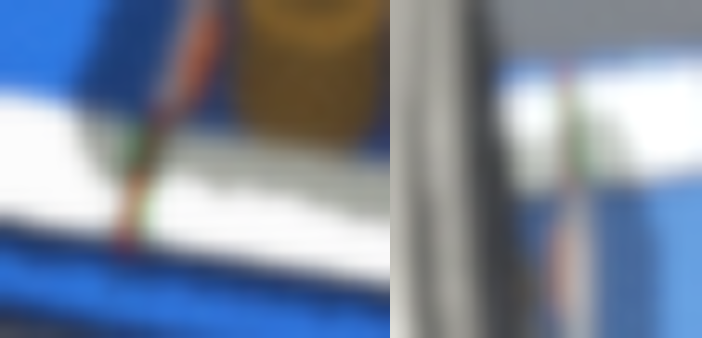

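The pointer now crosses the middle of the band: in the scene view green shows on its left at (133,140) and on its right at (147,210). The spacer is clear, so I'm handing in.

```bash
python3 -c "
from station import workorder,status
print(workorder.close_job()); s=status.sense(); print(s['time'],s['finger_gap'])"
```

```text
the job is handed in; nothing more can be done
None
the job is handed in; nothing more can be done
```

I seated the middle spacer on the pin and let it go. I then squeezed the tweezers by their grips until the pointer sat in the green band, and handed the job in at about 17.3 s with the squeeze still held. No verdict was given.

**Spacer:** it went down over the pin with almost no side force, and a light upward push marked the bottom. After release the scene picture showed it upright within about 1–2 mm of where the pin should be, with the jaws open.

**Tip gap:** in the last pictures the scene camera shows the pointer crossing the middle of the band, with green on both sides. The spacer stands clear of the jaws. The fingers were steady at an opening of 49 mm.

**Checks that disagreed:**
- **Finger opening:** 49 mm is wider than the roughly 46 mm over the grips given for mid-band. Taken alone, it would put the gap near 41 mm, just outside the band.
- **Blade spacing:** measured in the images before the last small opening, it put the gap at about 34–37 mm, depending on the scale correction.
- **Top camera:** it showed the pointer slightly past the middle of the band.
- **What I relied on:** I trusted the pointer and band. I suspect the fingers may be bearing on the orange rings of the grips, but I did not confirm that.

A steady upward force of about 12 N on the tool remained, probably friction from the pads swinging forward on the posts. I did not go near the bottle or the screwdriver. I lifted the middle spacer clear before moving away from the other two, but I made no separate final check that they had not moved.

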